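# Load the blue ink cartridge and shut the dock cover

## Robot

A 6-joint arm with a two-finger parallel gripper is mounted at the origin on the work surface. World frame = base frame: x ahead of the robot, y to its left, z up, the work surface at z = 0. Lengths are in m, angles in degrees, forces in N, time in s.
With the tool pointing down it reaches from about 0.3 to 0.775 m from the base axis. Payload 14.6 kg.
Tool frame: the origin (TCP) lies at the very end of the fingers, on their centre line; the grasp point (between the pads) lies 19 mm behind it; x points along the fingers, y is the direction in which the jaws open and shut, and the axes are right-handed (so a half turn about x gives the same grasp; the last joint's range is limited). The gripper opens to 94 mm and grips with 3 to 60 N. Pads are 16 mm wide; open, the fingers measure 119 mm over their backs; the gripper's body (75 mm by 177 mm) begins 78 mm behind the grasp point.
Start: joints at [60.069, 17.183, 87.147, -0, 75.671, -3.816], TCP at [0.242, 0.494, 0.205] pointing down, gripper open.
Joint ranges: [-173.82, 173.82], [-45.26, 126.66], [13.44, 144.39], [-59.66, 239.66], [0, 175.72], [-146.38, 146.38]. Speed limits (degrees/s): [127.2, 127.2, 147.25, 180, 180, 180].

## Interface

Orientations are given as a 3x3 rotation matrix whose columns are the frame's x, y, z axes.
In Python, from bench import manip gives the robot as it stands.
- The arm moves only by the tool apply_moves, never from a script. Its argument "steps" is text: rows parted by semicolons, each of 7 numbers parted by spaces: the shift along the tool's x, y, z in m, then the turn, a rotation vector about the tool's x, y, z in units of 8 degrees (1.0 is 8 degrees), then the opening, from -1 (shut) to 1 (fully open). A call has 1 to 20 rows; each row shifts and turns the commanded pose from where the row before left it, along the tool's axes as they then stand; what a row does not reach is not made up. A row lasts 1/8 s, in which the tool goes at most 62.5 mm and 10.7 degrees, less where a joint would pass 70% of its speed; a pose out of reach is approached as far as the arm can. A call with a gripper value outside its range is refused whole. The fingers move at their own pace and stop on an object; "force" is the grip in N (left out, the last holds). Time passes only in rows, so rows that do not move let the fingers close. It gives the time, the measured TCP pose, the force and the opening at its end, in the units of the state.
- manip.read_state(): the state, without advancing time (a new reading comes with each control period).
- manip.grab_frame(name): name is "side" or "top" or "wrist"; returns a dict with "pixels" (480x640x3 uint8, red, green, blue), "fx", "fy", "cx", "cy" (pixels), "distortion" ([k1, k2, p1, p2, k3] as OpenCV has them; the pictures are not rectified), "pose" (4x4, takes a point from camera to world coordinates); the wrist camera has in their place "tool_from_camera" (4x4, takes a point from camera to tool coordinates, whose origin is the TCP and whose axes are the tool frame's). Camera axes: x right, y up, looking along -z (the intrinsics and any distortion apply to the point x, -y, -z); pixel columns grow to the right and rows downward; lengths in m; the calibration is good to about 2 mm. A picture is of the moment at which its call begins: read the wrist's pose just before it. There is no depth.
- manip.finish_job(): hands the job in, once; it reports no verdict.
The state is a dict: "time": time; "joint_positions": joint angles; "qd": joint speeds; "joint_efforts": joint torques, N m; "position": TCP position; "ee_rot": TCP orientation; "wrist_force": force on the tool from outside, world axes, zero at the start; "torque": the same for the moment, N m; "opening": opening from 0.0 (shut) to 1.0 (fully open).
Only numpy, scipy, OpenCV 4.12 (cv2) and the standard library are available. Lean on these libraries where they do the work, as an engineer would, in place of code of your own. Each camera call takes 0.05 s, during which the arm holds its last target.

## Task

Take the blue ink cartridge out of the wooden rack, plug it fully home into the sloping socket of the ink dock, then swing the dock's cover fully shut over it. Do not disturb the yellow cartridge or the other loose things on the table.

Things in the scene. Friction and masses are not known exactly. Their poses are not given: they have to be found in the camera images.
- cart_blue: Blue ink cartridge to load, 250 g, upright in a pocket of the rack. Block 60 (x) x 40 (y) x 85 mm (z), below it a black plug 44 (x) x 26 (y) x 22 mm (z); 107 mm in all. Origin: centre of the plug's end (underside); z points up to its top at 107 mm; shoulder at z = 22 mm. Same after a half turn about z, fits both ways. Grip it across its 40 mm width (y) near the top.
- cart_yellow: Yellow cartridge of the same shape and origin in the rack's other pocket. It must stay there.
- rack: Fixed plywood block, 190 (x) x 76 (y) x 30 mm (z), origin at the centre of its underside. Two pockets on its centre line at x = -50 and +50 mm hold the two cartridges by their plugs, shoulders on its top, so their tops are 115 mm above the table. Blue may be in either.
- socket: Fixed white 150 x 150 mm plate of the ink dock, sloping 30 degrees, low edge to the robot. Origin: centre of the hole's mouth (blue frame), 70 mm above the table; z points out of the hole (up, leaning 30 degrees to the robot), x up the slope, y to the left. Hole 48 (x) x 30 (y) mm, 27 deep, chamfered. Plugged home, the shoulder rests on the plate: cartridge origin at z = -22, top at z = 85 mm.
- cover_hinge (a point): Middle of the cover's hinge line, which runs along the socket's y at x = 66, z = 94 mm in the socket's frame, at the top of the dock's white back wall. That wall stands on the plate from x = 63 to 75 mm, 100 mm wide (y), 92 mm high; sides and front of the dock are open.
- cover_edge (a point): Middle of the cover's free edge, 108 mm from the hinge line. The cover is a flat grey plate, 108 mm long, 78 mm wide, 8 mm thick (the hinge line and this point lie in its mid-plane), with a blue stripe along the free edge.
- cover (a joint): Angle of the cover in rad: 0 = shut (parallel to the socket plate, underside 5 mm above a seated cartridge's top), growing as it opens up and away from the robot; about 2.1 = vertical. Starts open at 2.05 to 2.35, limit 2.45. Its stiff hinge stays where it is left (0.13 N m to move it). It does not shut if the cartridge is not home.
- tape_roll: Loose roll of yellow tape lying flat, 90 mm across, 24 mm high, between dock and rack; leave it alone. Origin at its underside.
- tape_measure: Loose yellow and black tape measure, 72 x 40 x 66 mm high; leave it alone. Origin at its underside.
- white_bottle: Loose white bottle, 72 mm across, 190 mm high, at the left; leave it alone.
- dark_bottle: Loose dark bottle, 56 mm across, 160 mm high, at the right; leave it alone.
- jar: Loose glass jar, 56 mm across, 70 mm high, at the right; leave it alone.

How it is judged (in metres and radians):
On the way, in this order (a step that is already met when the one before it is completed fails the run):
1. the blue cartridge's plug is in the socket, at least 7 mm deep and in line with it (x of cart_blue in the frame of socket between -0.005 and 0.005 m and y of cart_blue in the frame of socket between -0.005 and 0.005 m and z of cart_blue in the frame of socket below -0.007 m and angle between the z axis of cart_blue and the z axis of socket, either way round below 0.3 rad), for 0.1 s.
2. the cover is shut (within 0.06 rad) (value of joint cover below 0.06 rad), for 0.1 s.
At the end, for the whole second after the job is handed in: The blue cartridge is plugged home in the dock's socket (shoulder within 4 mm of the plate, within 5 mm of centre and 0.12 rad of the socket's axis), at rest, and the cover is shut to within 0.06 rad (x of cart_blue in the frame of socket between -0.005 and 0.005 m and y of cart_blue in the frame of socket between -0.005 and 0.005 m and angle between the z axis of cart_blue and the z axis of socket, either way round below 0.12 rad and z of cart_blue in the frame of socket below -0.018 m and value of joint cover below 0.06 rad and linear speed of cart_blue below 0.02 m/s); the robot touches nothing.
It fails at once if the yellow cartridge is moved more than 20 mm (distance of cart_yellow from where it was at the start of the episode above 0.02 m).
It fails at once if a bystander (tape roll, tape measure, bottles, jar) is moved more than 30 mm (distance of any of tape_roll, tape_measure, white_bottle, dark_bottle, jar from where it was at the start of the episode above 0.03 m).
It also fails if it takes over 72 s, if anything falls off the work surface, if the arm or the gripper's body presses on something with over 40 N, if the wrist force passes 120 N, or if a joint passes its speed limit or range.

## Working session

There is one attempt and no reset: what is moved stays moved. The work goes in short steps, Python scripts to look and compute and a tool call to move; the robot and the scene stay as the last step left them, time stands still between calls to the robot, and variables do not carry over. Pictures are saved under pics/ and viewed, and the job is handed in when it is done.

Besides the shell and the picture viewer there is one more tool, called after "Emit:" by a JSON object that holds its "api" and its "payload". apply_moves: Moves the arm, as the interface text tells. Its arguments: {"type":"object","properties":{"steps":{"type":"string"},"force":{"type":"number"}},"required":["steps"]}

```bash
mkdir -p pics; ls; python3 - <<'E'
from bench import manip
import cv2
s=manip.read_state();print(s)
for n in["side","top","wrist"]:
    f=manip.grab_frame(n);cv2.imwrite(f"pics/{n}0.png",f["pixels"][:,:,::-1])
    print(n,{k:v for k,v in f.items() if k!="pixels"})
E
```

```text
pics
{'time': 0.0, 'joint_positions': array([ 6.00696979e+01,  1.72154277e+01,  8.71812875e+01, -1.34332664e-03,
        7.56688724e+01, -3.81635609e+00]), 'qd': array([-0.0458956 ,  0.0247745 , -0.00730253, -0.00550044, -0.0129289 ,
        0.10389924]), 'joint_efforts': array([-9.36757569e-04, -5.31808090e+01, -3.52743566e+01,  7.07876240e-02,
        2.44035391e-02, -1.32166692e-04]), 'position': array([0.24196694, 0.49362117, 0.20488096]), 'ee_rot': array([[-5.51467102e-04,  4.40152203e-01,  8.97923011e-01],
       [-1.00338577e-03,  8.97922452e-01, -4.40152545e-01],
       [-9.99999345e-01, -1.14369282e-03, -5.35322337e-05]]), 'wrist_force': array([ 0.5756945 , -0.49275579,  0.38843935]), 'torque': array([ 0.05650135, -0.02217927, -0.00549646]), 'opening': 0.9988573153509767}
side {'fx': 474.933723459666, 'fy': 474.933723459666, 'cx': 324.07296345088076, 'cy': 234.50313508491064, 'distortion': array([-0.09297813,  0.        ,  0.        ,  0.        ,  0.        ]), 'pose': array([[ 0.99571546,  0.07376997, -0.05575578,  0.51317201],
       [-0.09080464,  0.66612589, -0.74029103
[... 541 characters left out ...]
0779698e-01,  9.88454772e-01,
         1.32264719e+00],
       [ 0.00000000e+00,  0.00000000e+00,  0.00000000e+00,
         1.00000000e+00]])}
wrist {'fx': 351.8339980834383, 'fy': 351.8339980834383, 'cx': 316.2324847341916, 'cy': 240.29187624884128, 'distortion': array([-0.06809569,  0.        ,  0.        ,  0.        ,  0.        ]), 'tool_from_camera': array([[-1.88970201e-04,  2.69950791e-01, -9.62874101e-01,
        -1.79820374e-01],
       [ 9.99999974e-01, -6.83400701e-05, -2.15416171e-04,
        -1.60320087e-04],
       [-1.23954649e-04, -9.62874117e-01, -2.69950771e-01,
        -7.88399569e-02],
       [ 0.00000000e+00,  0.00000000e+00,  0.00000000e+00,
         1.00000000e+00]])}
```

View pics/side0.png

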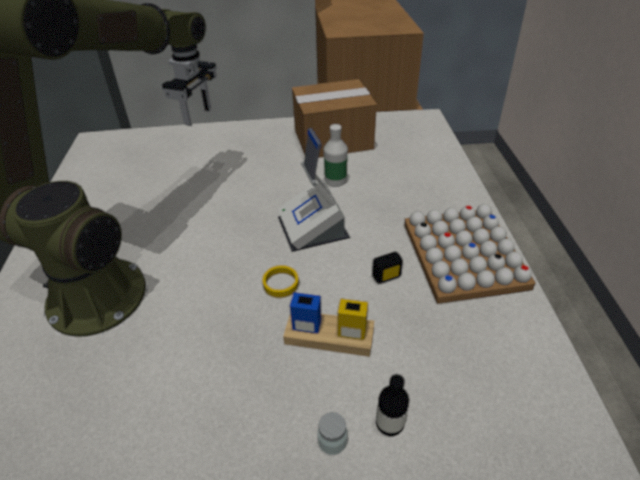

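View pics/top0.png

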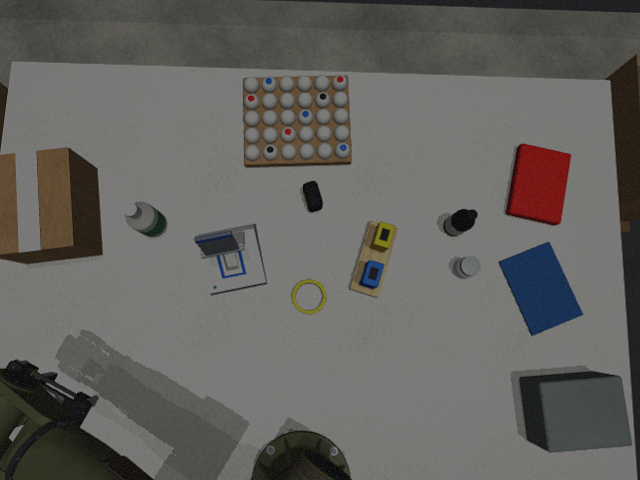

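View pics/wrist0.png

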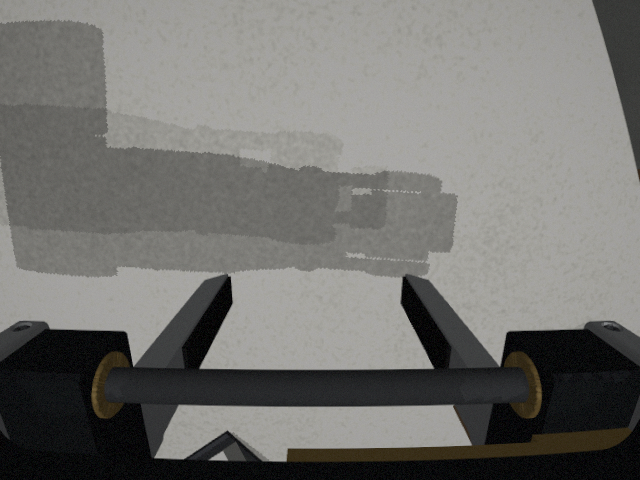

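The side view shows the blue cartridge at about (306,313) and yellow at (352,320). The dock is at (313,215), with its cover up at (313,152). In the top view blue is at (372,273) and the dock at (232,260). I'll enlarge these.

```bash
cat > h.py <<'E'
import numpy as np, cv2
from bench import manip
def K(f): return np.array([[f["fx"],0,f["cx"]],[0,f["fy"],f["cy"]],[0,0,1.]])
def campose(f,s=None):
    if "pose" in f: return np.array(f["pose"])
    T=np.eye(4);T[:3,:3]=s["ee_rot"];T[:3,3]=s["position"];return T@f["tool_from_camera"]
def proj(f,P,T):
    P=np.atleast_2d(P);c=(P-T[:3,3])@T[:3,:3]; c=c*[1,-1,-1]
    return cv2.projectPoints(c,np.zeros(3),np.zeros(3),K(f),np.array(f["distortion"]))[0].reshape(-1,2)
def ray(f,uv,T):
    u=cv2.undistortPoints(np.array(uv,float).reshape(-1,1,2),K(f),np.array(f["distortion"])).reshape(-1,2)
    d=np.c_[u[:,0],-u[:,1],-np.ones(len(u))]@T[:3,:3].T
    return T[:3,3],d
def atz(f,uv,T,z):
    o,d=ray(f,uv,T);return o+d*((z-o[2])/d[:,2])[:,None]
def crop(img,x0,y0,w,h,k,name):
    c=cv2.resize(img[y0:y0+h,x0:x0+w],None,fx=k,fy=k,interpolation=cv2.INTER_CUBIC)
    for i in range(0,w,10): cv2.putText(c,str(x0+i),(int((i+.5)*k)-10,10),0,.33,(0,0,255),1); cv2.line(c,(int((i+.5)*k),12),(int((i+.5)*k),18),(0,0,255),1)
    for i in range(0,h,10): cv2.putText(c,str(y0+i),(0,int((i+.5)*k)+4),0,.33,(0,0,255),1); cv2.line(c,(24,int((i+.5)*k)),(30,int((i+.5)*k)),(0,0,255),1)
    cv2.imwrite(f"pics/{name}.png",c)
E
python3 - <<'E'
from h import *
t=cv2.imread("pics/top0.png");s=cv2.imread("pics/side0.png")
crop(t,190,215,85,85,7,"tdock");crop(t,340,215,65,85,7,"track")
crop(s,270,120,90,135,4.4,"sdock");crop(s,275,280,110,80,7,"srack")
E
```

```text
(no output)
```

View pics/tdock.png

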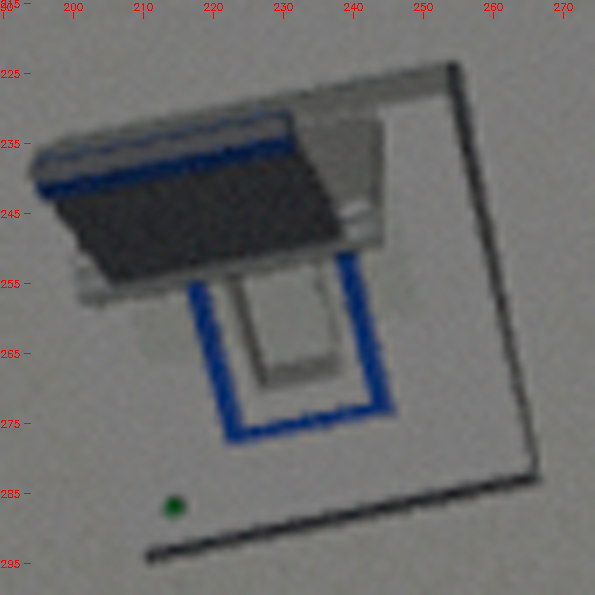

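View pics/track.png

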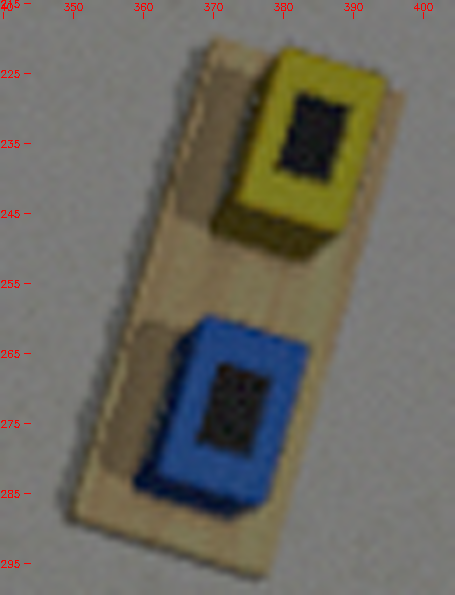

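View pics/sdock.png

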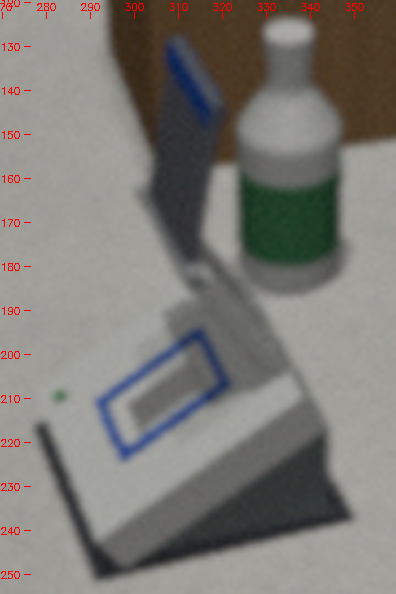

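View pics/srack.png

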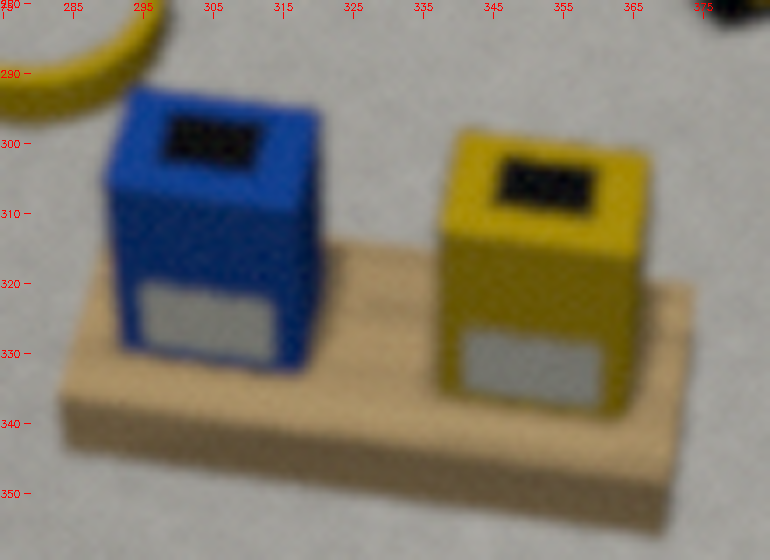

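```bash
cat > fit0.py <<'E'
from h import *
from scipy.optimize import least_squares
ft=manip.grab_frame("top");fs=manip.grab_frame("side");Tt=campose(ft);Ts=campose(fs)
def c2(p,k,x0,y0): return np.array(p,float)/k+[x0-.5,y0-.5]
# rack
tb=c2([(210,317),(310,345),(268,505),(163,475)],7,340,215)
tr=c2([(215,40),(405,92),(265,578),(70,520)],7,340,215)
sb=c2([(135,88),(320,110),(302,210),(108,182)],7,275,280)
sr=c2([(65,398),(668,480),(693,290)],7,275,280)
print("blue top corners, top cam",atz(ft,tb,Tt,.115).round(4).tolist());print("side",atz(fs,sb,Ts,.115).round(4).tolist())
print("rack top",atz(ft,tr,Tt,.03).round(4).tolist(),"side",atz(fs,sr,Ts,.03).round(4).tolist())
# dock frame
tf=c2([(230,442),(395,411)],7,190,215)
sf=c2([(200,328),(228,382),(122,460),(97,402)],4.4,270,120)
c30,s30=np.cos(np.pi/6),.5
def sock(p):
    x,y,a=p[:3];u=np.array([np.cos(a),np.sin(a),0]);v=np.array([-np.sin(a),np.cos(a),0]);k=np.array([0,0,1.])
    X=u*c30+k*s30;Z=-u*s30+k*c30
    return np.array([x,y,.07]),np.c_[X,v,Z]
def res(p):
    o,R=sock(p);L,W=p[3]/2,p[4]/2
    w=lambda q:o+np.array(q)@R.T
    rt=proj(ft,w([[-L,W,0],[-L,-W,0]]),Tt)-tf
    # side: image right=+x? points: far(x+) ones
    rs=proj(fs,w([[L,W,0],[L,-W,0],[-L,-W,0],[-L,W,0]]),Ts)-sf
    return np.r_[rt.ravel(),rs.ravel()]
r=least_squares(res,[.45,.2,.3,.07,.05]);print("sock",r.x.round(4),np.abs(r.fun).max(),r.fun.round(1))
E
python3 fit0.py
```

```text
blue top corners, top cam [[0.5496, -0.1533, 0.115], [0.5408, -0.1882, 0.115], [0.4848, -0.174, 0.115], [0.4942, -0.1375, 0.115]]
side [[0.4963, -0.1343, 0.115], [0.5511, -0.1489, 0.115], [0.5427, -0.1863, 0.115], [0.4868, -0.17, 0.115]]
rack top [[0.6653, -0.1651, 0.03], [0.6475, -0.237, 0.03], [0.4637, -0.1853, 0.03], [0.4831, -0.113, 0.03]] side [[0.4672, -0.1839, 0.03], [0.6471, -0.2328, 0.03], [0.6663, -0.163, 0.03]]
sock [0.5415 0.1943 0.2504 0.0804 0.0589] 1.333441792819258 [-0.5  0.3 -1.3 -0.4 -0.2  0.5  0.6  0.9  0.3  0.8 -0.4  0.8]
```

```bash
cat >> h.py <<'E'
from scipy.spatial.transform import Rotation as Ro
def delta(tp,tR,s=None):
    "tool-frame shift (at current axes) and rotvec in 8deg units to reach target; shift first then turn"
    s=s or manip.read_state();R=np.array(s["ee_rot"])
    d=R.T@(np.array(tp)-s["position"]);r=Ro.from_matrix(R.T@np.array(tR)).as_rotvec(degrees=True)/8
    return d.round(4),r.round(3)
def down(a):
    a=np.radians(a);z=np.array([np.cos(a),np.sin(a),0]);x=np.array([0,0,-1.]);return np.c_[x,np.cross(z,x),z]
E
python3 - <<'E'
from h import *
print(delta([.518,-.162,.21],down(-15.4)))
E
```

```text
(array([-0.0046, -0.4673,  0.5364]), array([-1.34 , -0.   ,  0.004]))
```

Emit:
{"api": "apply_moves", "payload": {"steps": "0 -0.0334 0.0383 0 0 0 1;0 -0.0334 0.0383 0 0 0 1;0 -0.0334 0.0383 0 0 0 1;0 -0.0334 0.0383 0 0 0 1;0 -0.0334 0.0383 0 0 0 1;0 -0.0334 0.0383 0 0 0 1;0 -0.0334 0.0383 0 0 0 1;0 -0.0334 0.0383 0 0 0 1;0 -0.0334 0.0383 0 0 0 1;0 -0.0334 0.0383 0 0 0 1;0 -0.0334 0.0383 0 0 0 1;0 -0.0334 0.0383 0 0 0 1;0 -0.0334 0.0383 0 0 0 1;0 -0.0334 0.0383 0 0 0 1;0 0 0 -0.67 0 0 1;0 0 0 -0.67 0 0 1;0 0 0 0 0 0 1"}}

```text
time: 2.38
position: [0.5177, -0.1621, 0.2053]
ee_rot: [[-0.0, 0.266, 0.964], [0.0, 0.964, -0.266], [-1.0, 0.0, -0.0]]
wrist_force: [0.2, 0.7, 0.0]
opening: 0.998
```

```bash
python3 - <<'E'
from h import *
s=manip.read_state();f=manip.grab_frame("wrist");cv2.imwrite("pics/w1.png",f["pixels"][:,:,::-1])
print(s["time"],s["position"],s["wrist_force"]);print(delta([.518,-.162,.21],down(-15.4),s))
E
```

```text
2.375 [ 0.51767618 -0.16209431  0.20529423] [0.17676893 0.70434833 0.01028148]
(array([-0.0047,  0.0002,  0.0003]), array([-0.005, -0.002, -0.   ]))
```

View pics/w1.png

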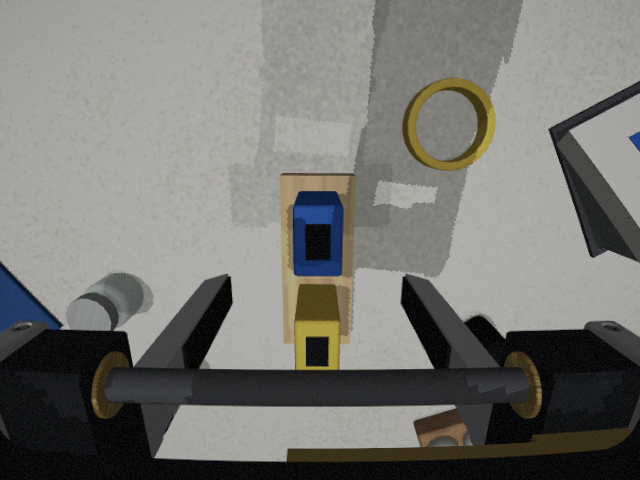

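The wrist view shows the blue top face at about (293–343, 222–276). I'll enlarge it.

```bash
python3 - <<'E'
from h import *
crop(cv2.imread("pics/w1.png"),270,165,100,190,3,"w1a")
crop(cv2.imread("pics/w1.png"),285,185,65,95,6,"w1b")
E
```

```text
(no output)
```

View pics/w1b.png

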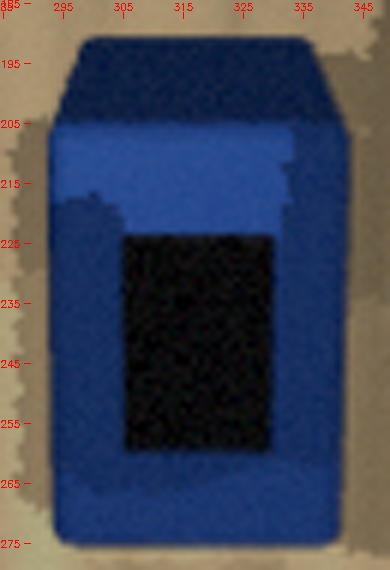

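```bash
python3 - <<'E'
from h import *
s=manip.read_state();f=manip.grab_frame("wrist");T=campose(f,s)
P=atz(f,[(292.8,204.8),(342.5,204.8),(341.2,275.3),(293.2,275.3)],T,.115);print(P.round(4));c=P.mean(0);print(c)
e=(P[2]+P[3]-P[0]-P[1])/2;print(np.linalg.norm(e),np.degrees(np.arctan2(e[1],e[0])),np.linalg.norm(P[1]-P[0]),np.linalg.norm(P[2]-P[3]))
c[2]=.115-.012-.019
print(delta(c,down(-15.4),s))
E
```

```text
[[ 0.4822 -0.1711  0.115 ]
 [ 0.4925 -0.1339  0.115 ]
 [ 0.5489 -0.1495  0.115 ]
 [ 0.5384 -0.1874  0.115 ]]
[ 0.5155234  -0.16048343  0.115     ]
0.05848313714901598 -15.8011105285889 0.03859142218998884 0.03942489790289819
(array([ 0.1214,  0.0009, -0.0025]), array([-0.014, -0.001, -0.   ]))
```

Emit:
{"api": "apply_moves", "payload": {"steps": "0.025 0.001 -0.0015 0 0 0 1;0.025 0 0 0 0 0 1;0.025 0 0 0 0 0 1;0.025 0 0 0 0 0 1;0.021 0 0 0 0 0 1;0 0 0 0 0 0 1"}}

```text
time: 3.22
position: [0.5159, -0.1603, 0.0834]
ee_rot: [[-0.002, 0.267, 0.964], [0.001, 0.964, -0.267], [-1.0, 0.0, -0.003]]
wrist_force: [0.3, 0.1, 1.0]
opening: 1.001
```

Emit:
{"api": "apply_moves", "payload": {"steps": "0 0 0 0 0 0 0.3;0 0 0 0 0 0 -0.2;0 0 0 0 0 0 -1;0 0 0 0 0 0 -1;0 0 0 0 0 0 -1;0 0 0 0 0 0 -1;0 0 0 0 0 0 -1", "force": 30}}

```text
time: 4.1
position: [0.5166, -0.1607, 0.0845]
ee_rot: [[0.0, 0.266, 0.964], [-0.0, 0.964, -0.266], [-1.0, 0.0, 0.0]]
wrist_force: [-0.6, -0.5, 1.1]
opening: 0.422
```

```bash
python3 - <<'E'
from h import *
s=manip.read_state();f=manip.grab_frame("wrist");cv2.imwrite("pics/w2.png",f["pixels"][:,:,::-1])
print(s["time"],s["position"],s["wrist_force"],s["opening"]*94)
E
```

```text
4.1 [ 0.51655642 -0.16071288  0.08447976] [-0.6165233  -0.49887426  1.06971689] 39.654918240522605
```

View pics/w2.png

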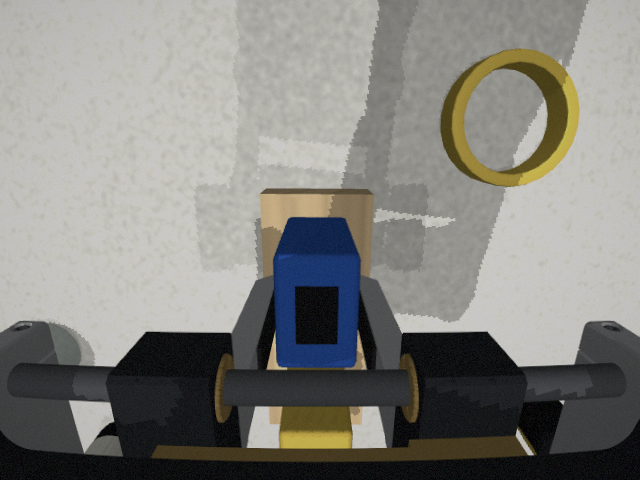

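Emit:
{"api": "apply_moves", "payload": {"steps": "-0.01 0 0 0 0 0 -1;-0.015 0 0 0 0 0 -1;-0.02 0 0 0 0 0 -1;-0.03 0 0 0 0 0 -1;-0.03 0 0 0 0 0 -1;-0.03 0 0 0 0 0 -1;-0.03 0 0 0 0 0 -1;-0.02 0 0 0 0 0 -1;-0.01 0 0 0 0 0 -1;0 0 0 0 0 0 -1", "force": 45}}

```text
time: 5.4
position: [0.5166, -0.1607, 0.28]
ee_rot: [[0.001, 0.265, 0.964], [-0.0, 0.964, -0.265], [-1.0, -0.0, 0.001]]
wrist_force: [-0.3, -0.1, -1.7]
opening: 0.421
```

```bash
python3 - <<'E'
from h import *
s=manip.read_state();f=manip.grab_frame("wrist");cv2.imwrite("pics/w3.png",f["pixels"][:,:,::-1])
print(s["time"],s["position"],s["wrist_force"],s["opening"]*94)
crop(f["pixels"][:,:,::-1],255,190,130,200,3,"w3a")
E
```

```text
5.4 [ 0.51658471 -0.16067462  0.27997679] [-0.2640067  -0.12635535 -1.73368758] 39.60577829404355
```

View pics/w3.png

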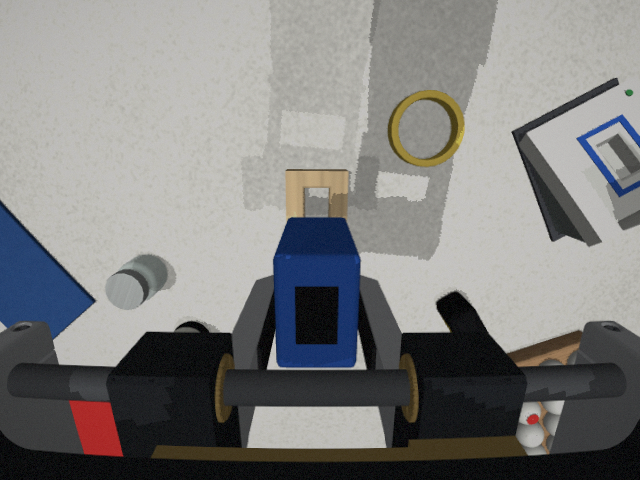

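View pics/w3a.png

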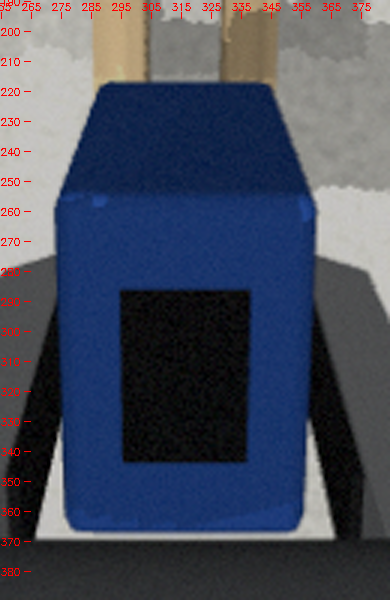

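```bash
python3 - <<'E'
from h import *
f=manip.grab_frame("wrist");T=np.array(f["tool_from_camera"])
def atx(uv,x):
    o,d=ray(f,uv,T);return o+d*((x-o[0])/d[:,0])[:,None]
print(atx([(316,254.5),(316,366.2),(316,286.2),(316,343.5),(274.5,265),(360,265),(279,360),(355,360)],-.0305).round(4))
print(atx([(316,216.8),(289,218),(344,218)],.0545).round(4))
E
```

```text
[[-0.0305 -0.0002 -0.0304]
 [-0.0305 -0.0002  0.0277]
 [-0.0305 -0.0002 -0.0152]
 [-0.0305 -0.0002  0.0148]
 [-0.0305 -0.0189 -0.0254]
 [-0.0305  0.0196 -0.0254]
 [-0.0305 -0.0184  0.0242]
 [-0.0305  0.019   0.0242]]
[[ 0.0545 -0.0002 -0.0297]
 [ 0.0545 -0.0186 -0.0289]
 [ 0.0545  0.0188 -0.0289]]
```

```bash
cat >> h.py <<'E'
c30,s30=np.cos(np.pi/6),.5
def sock(p):
    x,y,a=p[:3];u=np.array([np.cos(a),np.sin(a),0]);v=np.array([-np.sin(a),np.cos(a),0]);k=np.array([0,0,1.])
    return np.array([x,y,.07]),np.c_[u*c30+k*s30,v,-u*s30+k*c30]
def toolR(R,tilt=0):
    "tool aligned to socket; extra turn about tool y (deg)"
    B=np.c_[-R[:,2],R[:,1],R[:,0]]; return B@Ro.from_euler('y',tilt,degrees=True).as_matrix()
E
python3 - <<'E'
from h import *
o,R=sock([.5415,.1943,.2504])
t=o+R@[-.07,0,.2];print(t)
d,r=delta(t,toolR(R));print(d,r,np.linalg.norm(r)*8)
E
```

```text
[0.38588747 0.15449929 0.20820508]
[ 0.0708  0.2691 -0.2093] [-3.632 -3.672  0.97 ] 42.040672116416026
```

Emit:
{"api": "apply_moves", "payload": {"steps": "0.0059 0.0224 -0.0174 0 0 0 -1;0.0059 0.0224 -0.0174 0 0 0 -1;0.0059 0.0224 -0.0174 0 0 0 -1;0.0059 0.0224 -0.0174 0 0 0 -1;0.0059 0.0224 -0.0174 0 0 0 -1;0.0059 0.0224 -0.0174 0 0 0 -1;0.0059 0.0224 -0.0174 0 0 0 -1;0.0059 0.0224 -0.0174 0 0 0 -1;0.0059 0.0224 -0.0174 0 0 0 -1;0.0059 0.0224 -0.0174 0 0 0 -1;0.0059 0.0224 -0.0174 0 0 0 -1;0.0059 0.0224 -0.0174 0 0 0 -1;0 0 0 -0.726 -0.734 0.194 -1;0 0 0 -0.726 -0.734 0.194 -1;0 0 0 -0.726 -0.734 0.194 -1;0 0 0 -0.726 -0.734 0.194 -1;0 0 0 -0.726 -0.734 0.194 -1;0 0 0 0 0 0 -1;0 0 0 0 0 0 -1"}}

```text
time: 7.88
position: [0.3868, 0.1539, 0.2087]
ee_rot: [[0.483, -0.245, 0.84], [0.123, 0.969, 0.212], [-0.867, 0.0, 0.499]]
wrist_force: [0.5, 0.4, -1.9]
opening: 0.419
```

```bash
python3 - <<'E'
from h import *
s=manip.read_state();f=manip.grab_frame("wrist");cv2.imwrite("pics/w4.png",f["pixels"][:,:,::-1])
o,R=sock([.5415,.1943,.2504]);t=o+R@[-.07,0,.2]
print(s["time"],s["position"],s["joint_positions"],delta(t,toolR(R),s))
E
```

```text
7.875 [0.3867513  0.15390279 0.20872078] [ 17.82550514 -17.91387306 126.52019115  -2.70658964  41.55652915
 -84.81944085] (array([ 0.0001,  0.0008, -0.0009]), array([-0.017, -0.01 ,  0.008]))
```

View pics/w4.png

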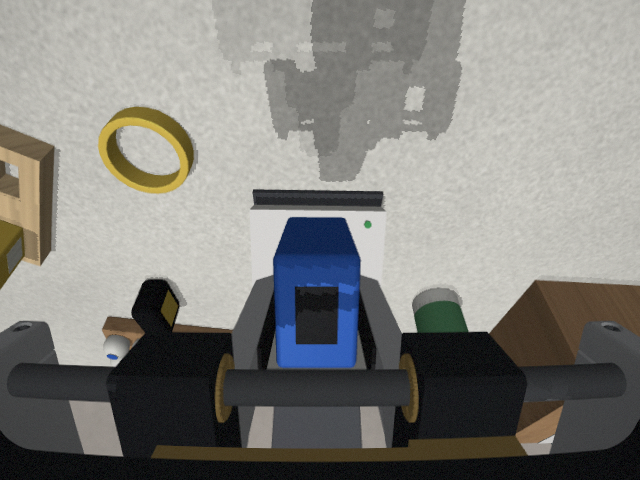

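Emit:
{"api": "apply_moves", "payload": {"steps": "0 0.02 0 0 0 0 -1;0 0.03 0 0 0 0 -1;0 0.03 0.01 0 0 0 -1;0 0.03 0.01 0 0 0 -1;0 0.02 0.01 0 0 0 -1;0 0 0 0 0 0 -1;0 0 0 0 0 0 -1"}}

```text
time: 8.8
position: [0.3795, 0.2858, 0.2231]
ee_rot: [[0.484, -0.247, 0.839], [0.122, 0.969, 0.214], [-0.866, -0.001, 0.499]]
wrist_force: [0.5, 0.0, -2.0]
opening: 0.426
```

```bash
python3 - <<'E'
from h import *
s=manip.read_state();f=manip.grab_frame("wrist");cv2.imwrite("pics/w5.png",f["pixels"][:,:,::-1])
import pickle;pickle.dump((s,f),open("w5.pkl","wb"))
crop(f["pixels"][:,:,::-1],120,170,115,150,4,"w5a")
print(s["time"],s["position"],s["qd"])
E
```

```text
8.8 [0.37951901 0.28577192 0.22306954] [-0.47709923 -0.71348633  0.466745   -0.04403543 -0.15625028 -0.10390032]
```

View pics/w5.png

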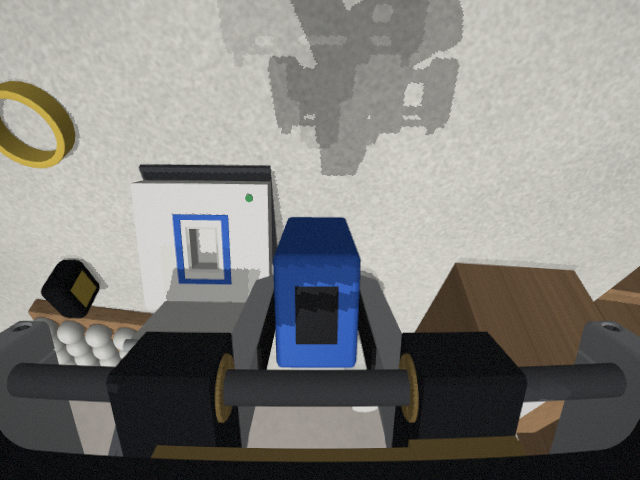

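View pics/w5a.png

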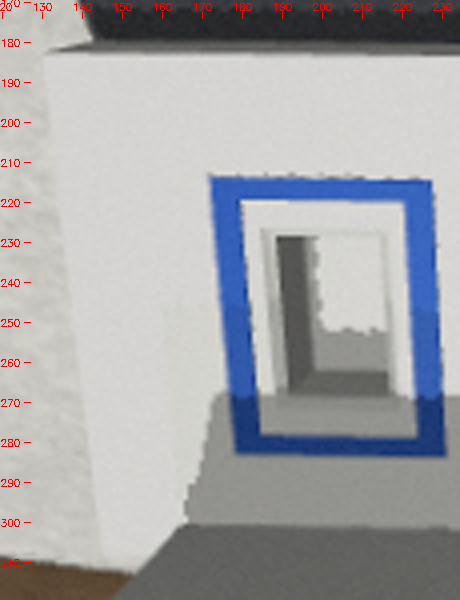

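```bash
python3 - <<'E'
from h import *
import pickle
from scipy.optimize import least_squares
s,f=pickle.load(open("w5.pkl","rb"));T=campose(f,s)
c=lambda p:np.array(p,float)/4+[119.5,169.5]
out=c([(209,176),(433,181),(446,457),(236,455)]);inn=c([(240,199),(405,202),(418,437),(260,437)])
hole=c([(261,228),(387,232),(404,397),(272,397)])
def fit(q,x0,z=.07):
    def res(p):
        o,R=sock(p);o[2]=z;L,W=p[3]/2,p[4]/2
        return (proj(f,o+np.array([[-L,-W,0],[-L,W,0],[L,W,0],[L,-W,0]])@R.T,T)-q).ravel()
    r=least_squares(res,x0);return r.x.round(4),r.fun.round(1)
for q in(out,inn,hole): print(*fit(q,[.54,.19,.25,.08,.06]))
pickle.dump(0,open("/dev/null","wb"))
# with known-size hole, check height scale: free z
E
```

```text
[0.5408 0.193  0.2279 0.0825 0.0623] [ 0.1  0.2 -0.1 -0.2  0.1  0.3 -0.1 -0.3]
[0.541  0.193  0.228  0.0703 0.0464] [-0.1  0.1 -0.  -0.1  0.   0.4  0.1 -0.4]
[0.5381 0.193  0.2381 0.0493 0.0369] [-0.6  0.4  0.7 -0.4 -0.7  0.2  0.6 -0.2]
```

```bash
cat >> h.py <<'E'
S=[.541,.1932,.231]
def insock(s):
    o,R=sock(S);return (R.T@(s["position"]-o)).round(4), (Ro.from_matrix(toolR(R).T@s["ee_rot"]).as_rotvec(degrees=True)).round(2)
E
python3 - <<'E'
from h import *
s=manip.read_state();o,R=sock(S)
print(insock(s)); print(delta(o+R@[.0005,0,.16],toolR(R),s))
E
```

```text
(array([-0.0412,  0.1269,  0.2007]), array([-0.92,  0.02,  0.47]))
(array([ 0.0396, -0.1279,  0.0396]), array([ 0.115, -0.002, -0.059]))
```

Emit:
{"api": "apply_moves", "payload": {"steps": "0 -0.02 0 0 0 0 -1;0 -0.03 0.01 0 0 0 -1;0 -0.03 0.015 0 0 0 -1;0 -0.03 0.0146 0 0 0 -1;0.015 -0.0179 0 0 0 0 -1;0.015 0 0 0.115 0 -0.059 -1;0.0096 0 0 0 0 0 -1;0 0 0 0 0 0 -1;0 0 0 0 0 0 -1"}}

```text
time: 9.98
position: [0.4635, 0.1762, 0.2095]
ee_rot: [[0.487, -0.231, 0.842], [0.116, 0.973, 0.2], [-0.866, 0.0, 0.501]]
wrist_force: [0.1, -0.9, -1.3]
opening: 0.424
```

```bash
python3 - <<'E'
from h import *
s=manip.read_state();o,R=sock(S)
print(insock(s),s["joint_positions"].round(1)); print(delta(o+R@[.0005,0,.108],toolR(R),s))
f=manip.grab_frame("wrist");cv2.imwrite("pics/w6.png",f["pixels"][:,:,::-1])
f=manip.grab_frame("side");crop(f["pixels"][:,:,::-1],240,90,140,170,3.5,"s6")
f=manip.grab_frame("top");crop(f["pixels"][:,:,::-1],170,200,130,120,5,"t6")
E
```

```text
(array([0.001 , 0.0012, 0.1604]), array([-0.08, -0.05,  0.08])) [ 17.8  -5.8 116.9  -3.5  38.9 -83.4]
(array([ 0.0524, -0.0012, -0.0006]), array([ 0.01 ,  0.006, -0.01 ]))
```

View pics/w6.png

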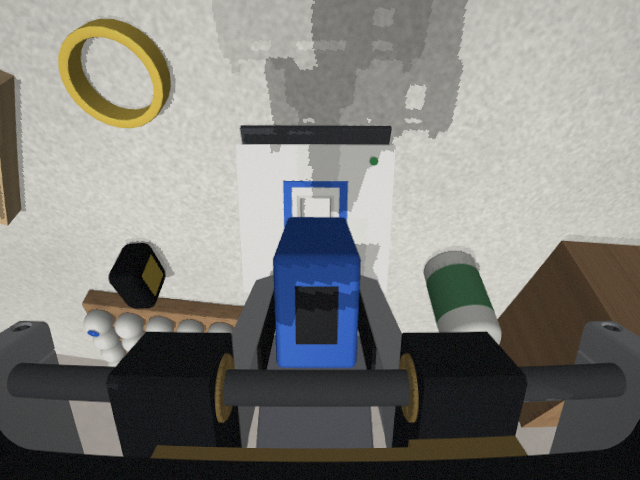

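View pics/s6.png

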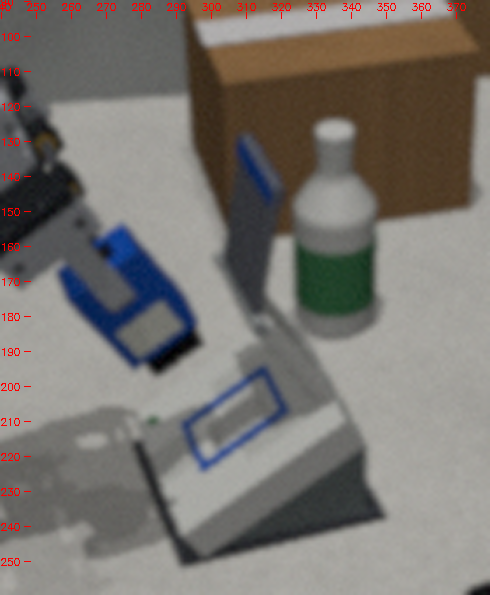

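```bash
python3 - <<'E'
from h import *
crop(cv2.imread("pics/w6.png"),270,170,95,60,8,"w6a")
E
```

```text
(no output)
```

View pics/w6a.png

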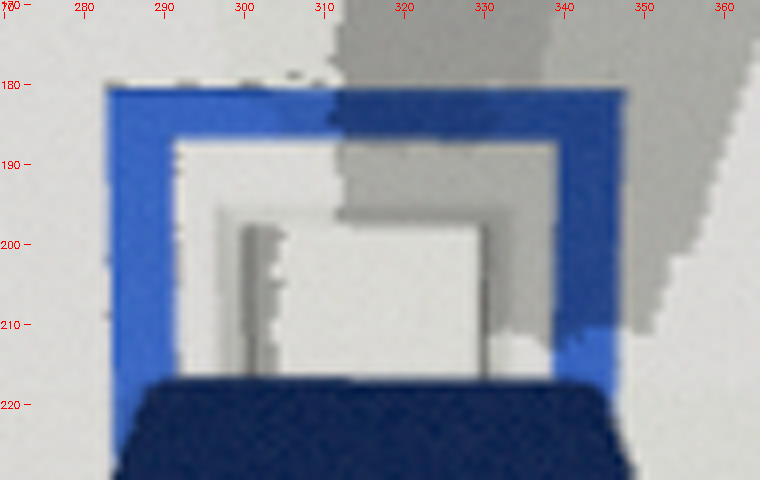

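```bash
python3 - <<'E'
from h import *
f=manip.grab_frame("wrist");T=np.array(f["tool_from_camera"])
def atx(uv,x):
    o,d=ray(f,uv,T);return o+d*((x-o[0])/d[:,0])[:,None]
print(atx([(282.6,180.6),(347.9,180.7),(291.3,187),(338.9,187),(299.6,197.3),(329.7,197.3)],.1604).round(4))
print(atx([(286,219),(346.5,219),(316,217)],.0545).round(4))
E
```

```text
[[ 0.1604 -0.0322 -0.0427]
 [ 0.1604  0.0305 -0.0426]
 [ 0.1604 -0.024  -0.0365]
 [ 0.1604  0.022  -0.0365]
 [ 0.1604 -0.0161 -0.0265]
 [ 0.1604  0.0132 -0.0265]]
[[ 0.0545 -0.0205 -0.0278]
 [ 0.0545  0.0207 -0.0279]
 [ 0.0545 -0.0001 -0.0292]]
```

Emit:
{"api": "apply_moves", "payload": {"steps": "0.01 -0.0011 -0.001 0 0 0 -1;0.02 0 0 0 0 0 -1;0.02 0 0 0 0 0 -1;0.012 0 0 0 0 0 -1;0.007 0 0 0 0 0 -1;0 0 0 0 0 0 -1;0 0 0 0 0 0 -1"}}

```text
time: 11.05
position: [0.4968, 0.1824, 0.1494]
ee_rot: [[0.488, -0.23, 0.842], [0.116, 0.973, 0.199], [-0.865, 0.0, 0.501]]
wrist_force: [0.1, -0.9, -1.9]
opening: 0.418
```

```bash
python3 - <<'E'
from h import *
s=manip.read_state();print(insock(s),s["wrist_force"])
f=manip.grab_frame("side");crop(f["pixels"][:,:,::-1],270,140,80,100,6,"s7")
f=manip.grab_frame("wrist");cv2.imwrite("pics/w7.png",f["pixels"][:,:,::-1]);crop(f["pixels"][:,:,::-1],260,140,115,90,6,"w7a")
E
```

```text
(array([ 0.0003, -0.0004,  0.0916]), array([-0.04, -0.07,  0.05])) [ 0.08047371 -0.91911143 -1.9272834 ]
```

View pics/s7.png

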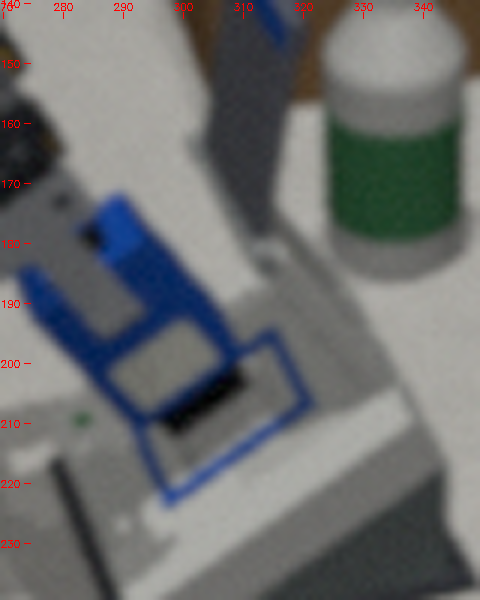

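View pics/w7a.png

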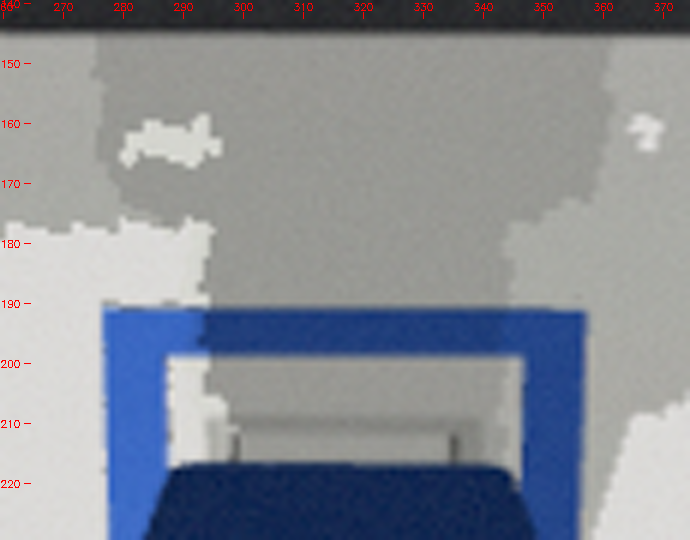

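```bash
python3 - <<'E'
from h import *
f=manip.grab_frame("wrist");T=np.array(f["tool_from_camera"])
def atx(uv,x):
    o,d=ray(f,uv,T);return o+d*((x-o[0])/d[:,0])[:,None]
print(atx([(276.7,191.2),(357.3,191.2),(287,198.7),(346.7,198.7),(298.8,212),(335.3,212),(317,209),(317,212)],.0916).round(4))
E
```

```text
[[ 0.0916 -0.0305 -0.0418]
 [ 0.0916  0.0318 -0.0418]
 [ 0.0916 -0.0226 -0.0359]
 [ 0.0916  0.0238 -0.036 ]
 [ 0.0916 -0.0136 -0.0254]
 [ 0.0916  0.015  -0.0254]
 [ 0.0916  0.0007 -0.0278]
 [ 0.0916  0.0007 -0.0254]]
```

Emit:
{"api": "apply_moves", "payload": {"steps": "0.004 0.0005 0 0 0 0 -1;0.004 0 0 0 0 0 -1;0.004 0 0 0 0 0 -1;0.004 0 0 0 0 0 -1;0.004 0 0 0 0 0 -1;0.004 0 0 0 0 0 -1;0 0 0 0 0 0 -1"}}

```text
time: 12.08
position: [0.5083, 0.1856, 0.1278]
ee_rot: [[0.487, -0.23, 0.843], [0.115, 0.973, 0.199], [-0.866, 0.0, 0.5]]
wrist_force: [-1.0, 0.1, -1.8]
opening: 0.42
```

```bash
python3 - <<'E'
from h import *
s=manip.read_state();print(insock(s),s["wrist_force"],s["torque"])
E
```

```text
(array([-0.0002,  0.0001,  0.0669]), array([-0.04, -0.  ,  0.05])) [-0.99032514  0.07261255 -1.77099276] [-0.03877411  0.43530726  0.00123975]
```

Emit:
{"api": "apply_moves", "payload": {"steps": "0.004 0 0 0 0 0 -1;0.004 0 0 0 0 0 -1;0.002 0 0 0 0 0 -1;0.001 0 0 0 0 0 -1;0.001 0 0 0 0 0 -1;0 0 0 0 0 0 -1"}}

```text
time: 12.82
position: [0.5141, 0.187, 0.1178]
ee_rot: [[0.487, -0.23, 0.843], [0.115, 0.973, 0.199], [-0.866, 0.0, 0.501]]
wrist_force: [0.2, 0.7, -1.4]
opening: 0.421
```

```bash
python3 - <<'E'
from h import *
s=manip.read_state();print(insock(s),s["wrist_force"],s["torque"])
f=manip.grab_frame("side");crop(f["pixels"][:,:,::-1],270,140,80,100,6,"s8")
E
```

```text
(array([0.    , 0.0001, 0.0552]), array([-0.04, -0.04,  0.05])) [ 0.17999045  0.66615248 -1.43770417] [-0.06649148  0.46656628 -0.04121054]
```

View pics/s8.png

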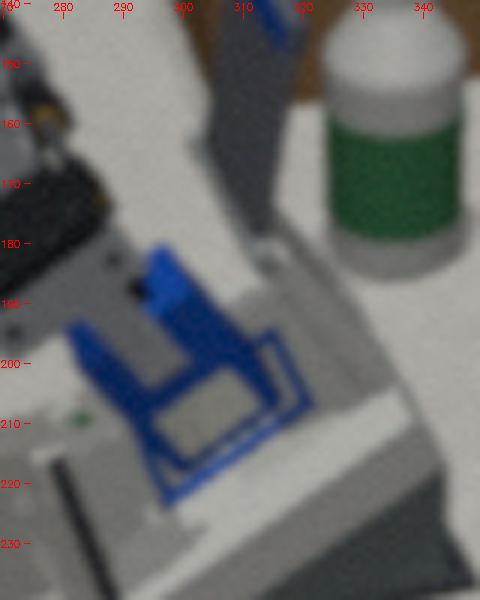

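No contact yet, at about 0.7 mm from the nominal seat. I'll press on gently in 1 mm rows.

Emit:
{"api": "apply_moves", "payload": {"steps": "0.001 0 0 0 0 0 -1;0.001 0 0 0 0 0 -1;0 0 0 0 0 0 -1"}}

```text
time: 13.25
position: [0.5146, 0.1872, 0.1176]
ee_rot: [[0.487, -0.23, 0.842], [0.115, 0.973, 0.199], [-0.866, 0.0, 0.501]]
wrist_force: [-30.4, -8.1, 30.3]
opening: 0.424
```

```bash
python3 - <<'E'
from h import *
s=manip.read_state();print(insock(s),s["wrist_force"],s["torque"])
E
```

```text
(array([0.0003, 0.0002, 0.0548]), array([-0.06, -0.06,  0.05])) [-30.43127385  -8.08428033  30.34535057] [-0.91811784  2.46885528 -0.1545309 ]
```

Emit:
{"api": "apply_moves", "payload": {"steps": "-0.0015 0 0 0 0 0 -1;0 0 0 0 0 0 -0.05;0 0 0 0 0 0 0.3;0 0 0 0 0 0 0.3;0 0 0 0 0 0 0.3"}}

```text
time: 13.88
position: [0.5144, 0.1871, 0.1173]
ee_rot: [[0.487, -0.23, 0.843], [0.115, 0.973, 0.199], [-0.866, 0.0, 0.5]]
wrist_force: [-0.2, 0.5, -0.6]
opening: 0.65
```

Emit:
{"api": "apply_moves", "payload": {"steps": "-0.01 0 0 0 0 0 0.3;-0.02 0 0 0 0 0 0.3;-0.03 0 0 0 0 0 0.3;-0.03 0 0 0 0 0 0.3;-0.03 0 0 0 0 0 0.3;-0.01 0 0 0 0 0 0.3;0 0 0 0 0 0 0.3"}}

```text
time: 14.75
position: [0.4511, 0.1721, 0.2302]
ee_rot: [[0.488, -0.23, 0.842], [0.116, 0.973, 0.199], [-0.865, 0.0, 0.501]]
wrist_force: [-0.1, 0.2, -0.0]
opening: 0.648
```

```bash
python3 - <<'E'
from h import *
s=manip.read_state();print(s["time"],insock(s),s["wrist_force"],s["torque"])
f=manip.grab_frame("side");crop(f["pixels"][:,:,::-1],260,110,90,125,4.8,"s9")
f=manip.grab_frame("wrist");cv2.imwrite("pics/w9.png",f["pixels"][:,:,::-1])
E
```

```text
14.75 (array([1.000e-04, 0.000e+00, 1.849e-01]), array([-0.04, -0.1 ,  0.05])) [-0.06446321  0.17426285 -0.04662524] [-0.02624668  0.26241891  0.02082591]
```

View pics/s9.png

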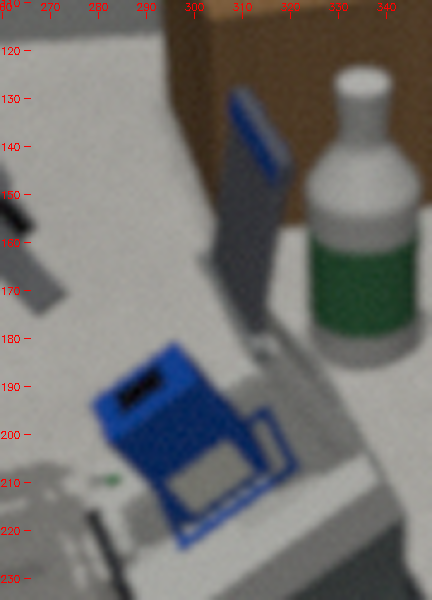

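View pics/w9.png

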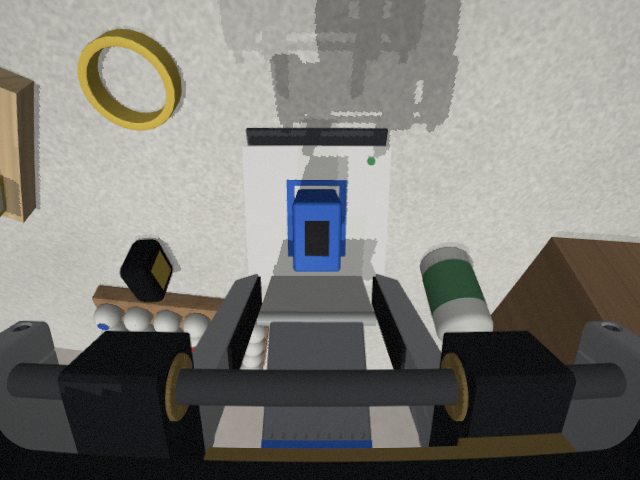

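```bash
python3 - <<'E'
from h import *
f=manip.grab_frame("side");T=campose(f);img=np.ascontiguousarray(f["pixels"][:,:,::-1])
o,R=sock(S)
k=5;x0,y0=285,110
c=cv2.resize(img[y0:y0+95,x0:x0+70],None,fx=k,fy=k,interpolation=cv2.INTER_CUBIC)
outs=[]
for th in(2.05,2.15,2.25,2.35):
    d=np.array([-np.cos(th),0,np.sin(th)]);n=np.array([np.sin(th),0,np.cos(th)]);h=np.array([.066,0,.094])
    e=np.array([[0,y,0] for y in(.039,-.039)])
    box=[h+e[i]+d*r+n*t for t in(-.004,.004) for r,i in((.108,0),(.108,1),(0,1),(0,0))]
    p=(proj(f,o+np.array(box)@R.T,T)-[x0-.5,y0-.5])*k
    cc=c.copy()
    for q in(p[:4],p[4:]): cv2.polylines(cc,[q.round().astype(int)],True,(0,0,255) if q is p[:4] else (0,255,0),1)
    cv2.polylines(cc,[p[:4].round().astype(int)],True,(0,0,255),1)
    cv2.putText(cc,str(th),(5,15),0,.5,(0,0,255),1);outs.append(cc)
cv2.imwrite("pics/cov.png",cv2.resize(np.vstack([np.hstack(outs[:2]),np.hstack(outs[2:])]),None,fx=.6,fy=.6,interpolation=cv2.INTER_AREA))
E
```

```text
(no output)
```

View pics/cov.png

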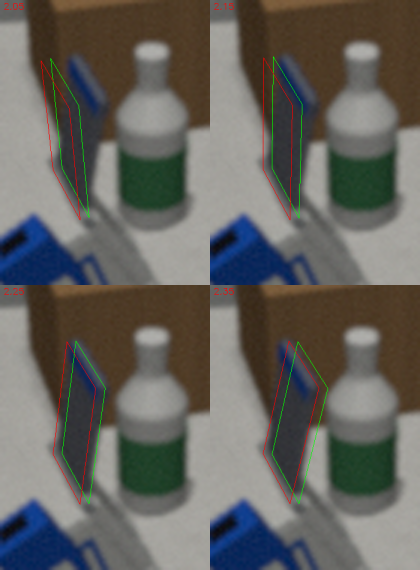

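Emit:
{"api": "apply_moves", "payload": {"steps": "-0.035 0 0 0 0 0 -1;-0.04 0 0 0 0 0 -1;0 0 0.03 0 0 0 -1;0 0 0.04 0 0 0 -1;0 0 0.04 0 0 0 -1;0 0 0.04 0 0 0 -1;0 0 0.02 0 0 0 -1;0 0 0 0 0 0 -1;0 0 0 0 0 0 -1"}}

```text
time: 16.02
position: [0.5573, 0.1971, 0.3787]
ee_rot: [[0.486, -0.23, 0.843], [0.115, 0.973, 0.199], [-0.867, 0.0, 0.499]]
wrist_force: [0.3, 0.1, -0.1]
opening: 0.005
```

```bash
python3 - <<'E'
from h import *
s=manip.read_state();print(s["time"],insock(s),s["wrist_force"],s["joint_positions"].round(0),s["opening"])
f=manip.grab_frame("side");crop(f["pixels"][:,:,::-1],240,50,120,150,4,"s10")
f=manip.grab_frame("wrist");cv2.imwrite("pics/w10.png",f["pixels"][:,:,::-1])
E
```

```text
16.025 (array([1.689e-01, 1.000e-04, 2.590e-01]), array([-0.04,  0.06,  0.04])) [ 0.26302744  0.05127119 -0.10336362] [ 17.   1.  88.  -2.  61. -86.] 0.005041943175006913
```

View pics/s10.png

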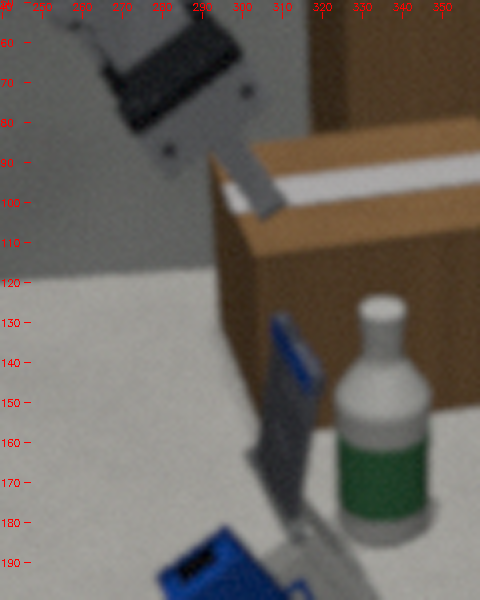

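View pics/w10.png

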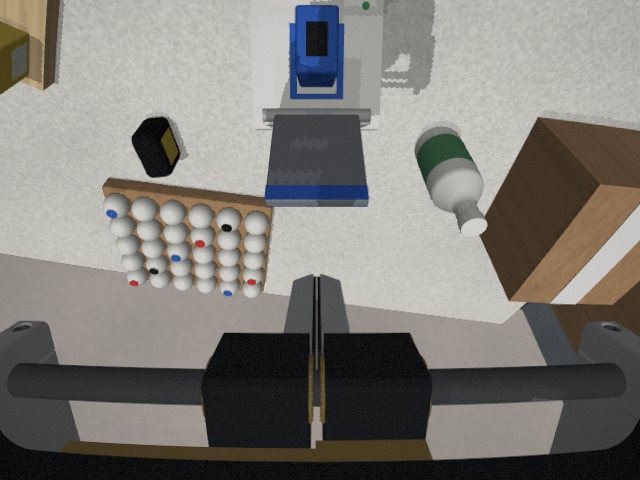

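```bash
python3 - <<'E'
from h import *
s=manip.read_state();f=manip.grab_frame("wrist");T=campose(f,s);o,R=sock(S)
for th in(2.1,2.2,2.25,2.3,2.35,2.4):
    d=np.array([-np.cos(th),0,np.sin(th)]);n=np.array([np.sin(th),0,np.cos(th)]);h=np.array([.066,0,.094])
    P=[h+.108*d-.004*n+[0,y,0] for y in(-.039,.039)]+[h+.108*d+.004*n]
    print(th,proj(f,o+np.array(P)@R.T,T).round(1).tolist(),P[2].round(4))
E
```

```text
2.1 [[260.8, 180.8], [371.0, 180.9], [315.9, 189.7]] [0.124  0.     0.1852]
2.2 [[262.5, 192.7], [369.4, 192.8], [315.9, 200.4]] [0.1328 0.     0.179 ]
2.25 [[263.3, 198.0], [368.5, 198.1], [315.9, 205.2]] [0.137  0.     0.1755]
2.3 [[264.2, 203.0], [367.6, 203.0], [315.9, 209.4]] [0.1409 0.     0.1719]
2.35 [[265.0, 207.4], [366.8, 207.5], [315.9, 213.3]] [0.1447 0.     0.168 ]
2.4 [[265.9, 211.5], [365.9, 211.6], [315.9, 216.7]] [0.1483 0.     0.164 ]
```

Emit:
{"api": "apply_moves", "payload": {"steps": "0.03 0 0 0 0 0 -1;0.03 0 0 0 0 0 -1;0.03 0 0 0 0 0 -1;0.024 0 0 0 0 0 -1;0 0 0 0 0 0 -1;0 0 0 0 0 0 -1"}}

```text
time: 16.92
position: [0.6131, 0.2104, 0.2825]
ee_rot: [[0.488, -0.23, 0.842], [0.116, 0.973, 0.199], [-0.865, 0.0, 0.502]]
wrist_force: [0.1, -0.6, -0.6]
opening: 0.005
```

```bash
python3 - <<'E'
from h import *
s=manip.read_state();print(s["time"],insock(s),s["wrist_force"],s["joint_positions"].round(0),s["opening"])
f=manip.grab_frame("side");crop(f["pixels"][:,:,::-1],240,50,120,150,4,"s11")
E
```

```text
16.925 (array([0.1704, 0.0002, 0.147 ]), array([-0.04, -0.11,  0.05])) [ 0.10187215 -0.575818   -0.57837658] [ 16.  11.  90.  -2.  49. -86.] 0.004738732189316217
```

View pics/s11.png

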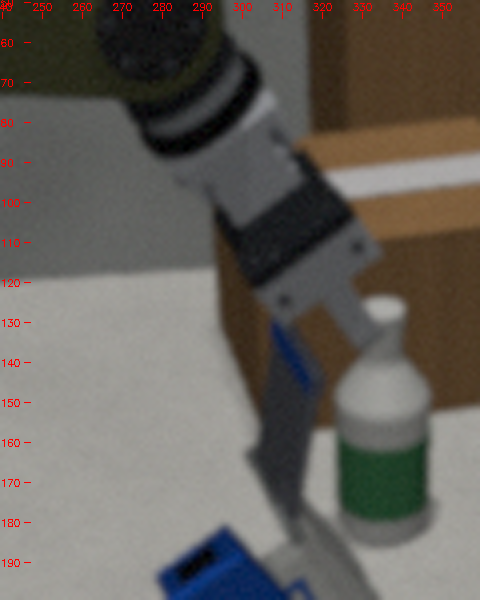

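Emit:
{"api": "apply_moves", "payload": {"steps": "0 0 -0.01 0 0 0 -1;0 0 -0.012 0 0 0 -1;0 0 -0.012 0 0 0 -1;0 0 -0.012 0 0 0 -1;0 0 -0.012 0 0 0 -1;0 0 -0.012 0 0 0 -1;0 0 -0.012 0 0 0 -1;0 0 -0.01 0 0 0 -1;0 0 0 0 0 0 -1;0 0 0 0 0 0 -1"}}

```text
time: 18.23
position: [0.5358, 0.1921, 0.2352]
ee_rot: [[0.487, -0.23, 0.843], [0.115, 0.973, 0.199], [-0.866, 0.0, 0.5]]
wrist_force: [-0.9, -0.1, 0.7]
opening: 0.002
```

```bash
python3 - <<'E'
from h import *
s=manip.read_state();print(s["time"],insock(s),s["wrist_force"],s["joint_positions"].round(0),s["opening"])
f=manip.grab_frame("side");crop(f["pixels"][:,:,::-1],240,60,120,150,4,"s12")
f=manip.grab_frame("wrist");cv2.imwrite("pics/w12.png",f["pixels"][:,:,::-1])
E
```

```text
18.225 (array([7.800e-02, 1.000e-04, 1.457e-01]), array([-0.04, -0.02,  0.05])) [-0.89654754 -0.13148866  0.71847385] [ 17.   3. 105.  -3.  42. -85.] 0.002296204543482918
```

View pics/s12.png

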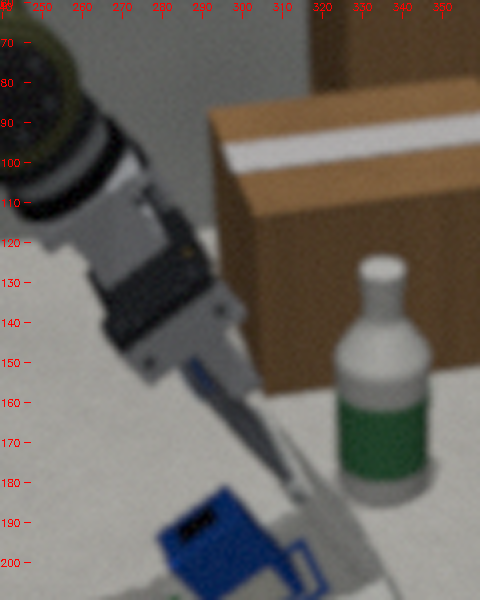

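View pics/w12.png

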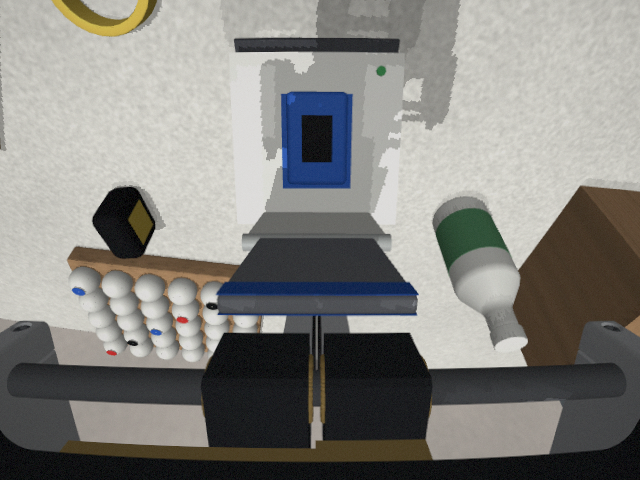

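Emit:
{"api": "apply_moves", "payload": {"steps": "-0.001 0 -0.0075 0 0 0 -1;-0.0015 0 -0.0075 0 0 0 -1;-0.0015 0 -0.0105 0 0 0 -1;-0.0015 0 -0.0105 0 0 0 -1;0.002 0 -0.0115 0 0 0 -1;0.004 0 -0.0115 0 0 0 -1;0.006 0 -0.011 0 0 0 -1;0.008 0 -0.011 0 0 0 -1;0.0095 0 -0.006 0 0 0 -1;0.0105 0 -0.005 0 0 0 -1;0 0 0 0 0 0 -1;0 0 0 0 0 0 -1"}}

```text
time: 19.82
position: [0.4751, 0.1778, 0.1593]
ee_rot: [[0.487, -0.23, 0.843], [0.115, 0.973, 0.199], [-0.866, 0.0, 0.5]]
wrist_force: [0.4, -0.3, 0.1]
opening: 0.005
```

```bash
python3 - <<'E'
from h import *
s=manip.read_state();print(s["time"],insock(s),s["wrist_force"],s["opening"])
f=manip.grab_frame("side");crop(f["pixels"][:,:,::-1],240,90,120,150,4,"s13")
E
```

```text
19.825 (array([-1.390e-02,  1.000e-04,  1.111e-01]), array([-0.04, -0.02,  0.05])) [ 0.40706867 -0.34750312  0.0784942 ] 0.004826376854394574
```

View pics/s13.png

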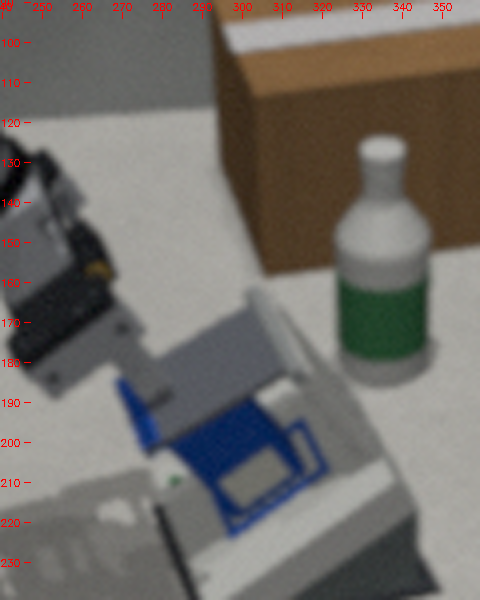

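Emit:
{"api": "apply_moves", "payload": {"steps": "0.005 0 -0.002 0 0 0 -1;0.004 0 0 0 0 0 -1;0.003 0 0 0 0 0 -1;0.001 0 0 0 0 0 -1;0 0 0 0 0 0 -1;0 0 0 0 0 0 -1"}}

```text
time: 20.62
position: [0.4794, 0.1788, 0.1472]
ee_rot: [[0.487, -0.23, 0.843], [0.115, 0.973, 0.199], [-0.866, 0.0, 0.5]]
wrist_force: [-10.1, -2.2, 8.7]
opening: 0.004
```

```bash
python3 - <<'E'
from h import *
s=manip.read_state();print(s["time"],insock(s),s["wrist_force"],s["opening"])
E
```

```text
20.625 (array([-0.0162,  0.0001,  0.0984]), array([-0.05, -0.01,  0.05])) [-10.06306084  -2.17177528   8.7322344 ] 0.0038460750006901133
```

Emit:
{"api": "apply_moves", "payload": {"steps": "0.0007 0 0 0 0 0 -1;0 0 0 0 0 0 -1;0 0 0 0 0 0 -1"}}

```text
time: 21.0
position: [0.4796, 0.1789, 0.1469]
ee_rot: [[0.487, -0.23, 0.843], [0.115, 0.973, 0.199], [-0.866, 0.0, 0.5]]
wrist_force: [-19.6, -4.7, 18.2]
opening: 0.0
```

Emit:
{"api": "apply_moves", "payload": {"steps": "-0.004 0 0 0 0 0 -1;-0.02 0 0 0 0 0 -1;-0.03 0 0 0 0 0 -1;-0.04 0 0 0 0 0 -1;-0.03 0 0 0 0 0 -1;0 0 0 0 0 0 -1;0 0 0 0 0 0 -1"}}

```text
time: 21.88
position: [0.4197, 0.1646, 0.2528]
ee_rot: [[0.486, -0.23, 0.843], [0.115, 0.973, 0.199], [-0.866, 0.0, 0.5]]
wrist_force: [-0.2, -0.3, 0.2]
opening: 0.005
```

```bash
python3 - <<'E'
from h import *
s=manip.read_state();print(s["time"],insock(s),s["wrist_force"],s["opening"])
o,R=sock(S)
for nm,box,k in(("side",(260,140,90,100),6),("wrist",(220,90,200,180),3)):
    f=manip.grab_frame(nm);T=campose(f,s);x0,y0,w,h_=box;img=f["pixels"][:,:,::-1]
    c0=cv2.resize(img[y0:y0+h_,x0:x0+w],None,fx=k,fy=k,interpolation=cv2.INTER_CUBIC)
    for th,col in((0,(0,0,255)),(.06,(0,255,0))):
        d=np.array([-np.cos(th),0,np.sin(th)]);n=np.array([np.sin(th),0,np.cos(th)]);h=np.array([.066,0,.094])
        P=np.array([h+[0,y,0]+d*r+.004*n for r,y in((.108,.039),(.108,-.039),(0,-.039),(0,.039))])
        p=(proj(f,o+P@R.T,T)-[x0-.5,y0-.5])*k
        cv2.polylines(c0,[p.round().astype(int)],True,col,1)
    cv2.imwrite(f"pics/end_{nm}.png",c0)
f=manip.grab_frame("top");cv2.imwrite("pics/end_top.png",f["pixels"][:,:,::-1])
E
```

```text
21.875 (array([-1.650e-02, -1.000e-04,  2.206e-01]), array([-0.04,  0.02,  0.04])) [-0.17991212 -0.34032477  0.22758948] 0.00515106379437097
```

View pics/end_side.png

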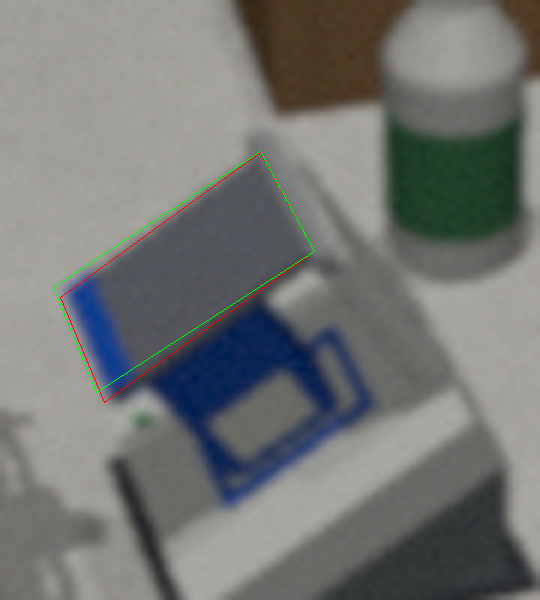

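View pics/end_wrist.png

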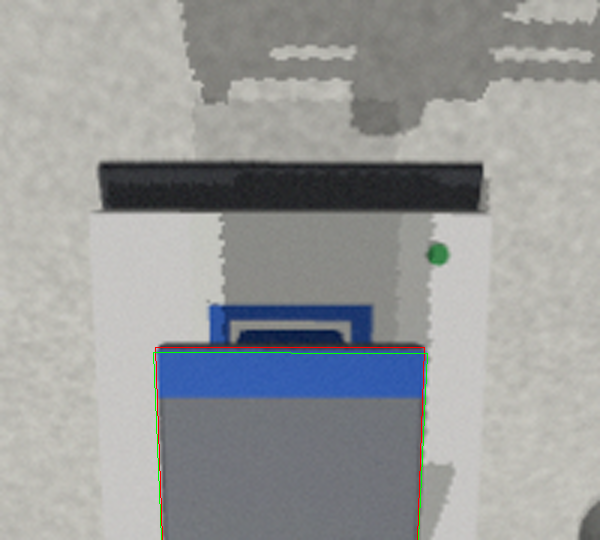

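View pics/end_top.png

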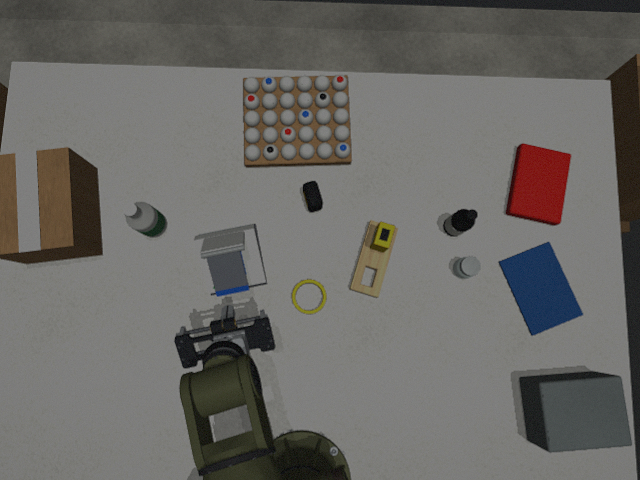

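The cover outline lies on the 0 rad model (the red one), the hard stop was felt, and nothing else has shifted. I'm handing it in.

```bash
python3 -c "
from bench import manip
print(manip.finish_job())"
```

```text
the job is handed in; nothing more can be done
None
```

I took the blue cartridge from the rack, plugged it into the sloping socket and swung the dock's cover shut. The job was handed in at about 22 s of the 72 s allowed. It gave no verdict, so the results below rest on my own checks.

- **Cartridge:** It stopped on the plate at about 43 N, with the tool at socket z = 54.8 mm, against 54.5 mm expected when seated. It was within about 1 mm of the socket's centre. After I let go, the pictures showed it sitting home.
- **Cover:** It came to a firm stop at about 27 N. In the wrist picture its edge lies on the drawn 0 rad line. The blurrier side picture fits 0 better than 0.06 rad.
- **Other things:** The yellow cartridge and the loose objects look unmoved in the last top picture. The arm was clear of everything, with wrist force near zero.
- **Small disagreements:** My early views differed by about 2 mm on the cartridge and 1.3° on the dock's turn. Close wrist-camera measurements settled both before I plugged it in.

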